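# Slide the specimen carrier home under the leaf spring

## Task

On the inspection stage, press the steel specimen carrier hard down onto its sprung bed with the fingertips and keep pressing while you slide it along the channel, so that its nose passes under the leaf spring and the plate goes fully home against the end stop; then let go. Do not lift the carrier, do not touch the leaf spring with the hand, and leave the other things on the bench where they stand.

Things in the scene. Friction and masses are not known exactly. Their poses are not given: they have to be found in the camera images.
- stage: fixed grey metal inspection stage, 300 x 100 mm; origin on the bench, x from -155 to +145 mm. Its +x axis runs along the channel, the way the carrier must slide (away from the robot, turned up to 0.45 rad). Channel 62 mm wide between rails 13 mm thick with tops 31 mm above the bench. A block at x 104 to 138 mm, with screws up to 59 mm high, carries the leaf spring. The black channel floor is the sprung bed.
- carrier: loose steel plate 120 (x) x 60 x 10 mm on the bed, 0.1 to 0.2 kg; origin at the centre of its underside, x towards the spring. Top 37 mm above the bench with the bed up, 28 mm with it fully down. A cross ridge (x -20 to -12 mm, 50 mm wide) rises 10 mm above the top; behind it is the flat press pad. Its front, with a round dark section let in flush, goes under the spring. Home: origin at stage x +12 mm.
- carrier_pad (a point): the centre of the press pad on top of the carrier, 40 mm behind its origin and 20 mm behind the ridge's rear face; fingertips press here and push against the ridge. Axes as the carrier.
- carrier_nose (a point): middle of the lower front edge of the carrier, 60 mm ahead of its origin. Its upright front face is 6 mm high; above it a ramp rises 4 mm over 12 mm to the plate's top. It starts 15 to 45 mm short of leaf_edge. Axes as the carrier.
- leaf_edge (a point): fixed point on the stage's centre line (stage x +30 mm, 27 mm above the bench) at the underside of the leaf spring's rolled free edge as it stands at the start. The roll is 8 mm thick and 58 mm wide across the channel; the forked leaf rises from it to its block. Axes of the stage.
- end_stop (a point): fixed point on the stage's centre line at the face of the end stop (stage x +72 mm, 27 mm above the bench), where the carrier's nose must arrive. Axes of the stage.
- stage_bed (a joint): how far the bed is pressed down, m: 0 up (start), 0.009 fully down on its stop. It takes about 8 N to start and 15 N to hold fully down. With the bed up the carrier's nose butts against the rolled edge of the spring and is blocked; it passes only with the bed pressed at least about 6 mm down.
- leaf (a joint): angle of the leaf spring, rad: 0 at rest, growing as its edge (82 mm from the hinge) is raised by the carrier under it. It presses down with about 7 N at its edge and drags on the carrier, which needs about 5 to 10 N to slide, up to 15 N as the ramp enters. Let go at home it reads about 0.1.
- beaker: clear beaker, 55 mm across, 70 mm high, standing beside the stage; origin at the centre of its underside. To be left alone.
- specimen: round black mounted specimen, 30 mm across, 22 mm high, beside the stage; origin at the centre of its underside. To be left alone.
- paste_pot: round pot with a red lid, 58 mm across, 50 mm high, beside the stage; origin at the centre of its underside. To be left alone.

How it is judged:
By the outcome, as a careful person would: the job done as asked, in the order asked, and still so for the second after the job is handed in, with the robot touching nothing.
It also fails if it takes over 38 s, if anything falls off the work surface, if the arm or the gripper's body presses on something with over 40 N, if the wrist force passes 120 N, or if a joint passes its speed limit or range.

## Robot

A 7-joint arm with a two-finger parallel gripper is mounted at the origin on a cart in front of the work surface, level with it; the furniture and walls round the work are solid. World frame = base frame: x ahead of the robot, y to its left, z up, the work surface at z = 0. Lengths are in m, angles in rad, forces in N, time in s.
With the tool pointing down it reaches from about 0.4 to 0.85 m from the base axis. Payload 10.4 kg.
Tool frame: the origin (TCP) lies between the finger pads; the fingertips stand ahead of it and the grasp point (between the pads) lies 5 mm behind it (manip.tip_extent is the z of the fingertips in the tool frame, in m); z points along the fingers, y is the line along which they close (so a half turn about z gives the same grasp; the last joint's range is limited). The gripper opens to 85 mm and grips with 20 to 120 N. Pads are 22 mm wide; open, the fingers measure 114 mm over their backs; the gripper's body (76 mm by 85 mm) begins 54 mm behind the grasp point. The pads swing forward as they close: fully open they stand 13 mm farther back than shut.
Start: joints at [-1.27, 0.332, -0.065, 1.46, 0.022, 1.35, -0.088], TCP at [0.199, 0.593, 0.224] pointing down, gripper open.
Joint ranges: [-2.6, 2.6], [-0.5, 2.12], [-1.47, 1.34], [0.16, 2.42], [-1.27, 4.41], [0.06, 2.06], [-2.6, 2.6]. Speed limits (rad/s): [2.22, 2.22, 2.79, 2.79, 3.14, 3.14, 3.14].

## Interface

Orientations are given as a unit quaternion [x, y, z, w].
In Python, from workcell import status, viewer, manip gives the robot as it stands.
- The arm moves only by the tool play_rows, never from a script. Its argument "plan" is one flat list of numbers, 7 for each row, row after row: the turn, a rotation vector about the tool's x, y, z in degrees, then the shift along the tool's x, y, z in m, then the opening, from 0 (shut) to 1 (fully open). In form: [ax, ay, az, dx, dy, dz, grip, ax, ay, az, dx, dy, dz, grip, ...]. A call has 1 to 20 rows; each row is the pose to reach, as a shift and turn from the pose commanded when the call began, along the tool's axes at that moment; what a row does not reach only later rows make up. A row lasts 1/8 s, in which the tool goes at most 62.5 mm and 10.7 degrees, less where a joint would pass 70% of its speed; a pose out of reach is approached as far as the arm can. A call with a gripper value outside its range is refused whole. The fingers move at their own pace and stop on an object; "squeeze" is the grip in N (left out, the last holds). Time passes only in rows, so rows that repeat a pose let the fingers close. It gives the time, the measured TCP pose, the force, the opening and the grip force at its end, in the units of the state.
- status.get_obs(): the state, without advancing time (a new reading comes with each control period).
- viewer.camera(name): name is "scene" or "top" or "wrist"; returns the picture (480x640x3 uint8, red, green, blue); there is no depth.
- viewer.camera_model(name): a dict with "fx", "fy", "cx", "cy" (pixels), "D" ([k1, k2, p1, p2, k3] as OpenCV has them; the pictures are not rectified), "R" (3x3) and "t" (3): a world point X has camera coordinates R X + t. Camera axes: x right, y down, z forward; pixel columns grow to the right and rows downward; lengths in m; the calibration is good to about 2 mm. A picture is of the moment at which its call begins: read the wrist's pose just before it. camera_model takes no time and is no camera call; for the wrist camera it gives the pose at the moment of the call.
- manip.hand_in(): hands the job in; it is judged then, once.
The state is a dict: "clock": time; "joint_pos": joint angles; "joint_velocities": joint speeds; "tau": joint torques, N m; "position": TCP position; "ee_rot": TCP orientation; "ft_force": force on the tool from outside, world axes, zero at the start; "torque": the same for the moment, N m; "grip_width": opening from 0.0 (shut) to 1.0 (fully open); "grasp_force": force on a finger pad.
Only numpy, scipy, OpenCV 4.12 (cv2) and the standard library are available. Lean on these libraries where they do the work, as an engineer would, in place of code of your own. Each camera call takes 0.05 s, during which the arm holds its last target. There are 200 camera calls.

## Working session

There is one attempt and no reset: what is moved stays moved. The work goes in short steps, Python scripts to look and compute and a tool call to move; the robot and the scene stay as the last step left them, time stands still between calls to the robot, and variables do not carry over. Pictures are saved under pics/ and viewed, at most 10 in all, crops included, and the job is handed in when it is done.

Besides the shell and the picture viewer there is one more tool, called as name(argument=value, ...) on one line, values as JSON. play_rows: Moves the arm, as the interface text tells. Its arguments: {"type":"object","properties":{"plan":{"type":"array","items":{"type":"number"}},"squeeze":{"type":"number"}},"required":["plan"]}

```bash
mkdir -p pics; ls; python3 - <<'E'
from workcell import status, viewer, manip
import cv2
o=status.get_obs();print({k:o[k] for k in('clock','position','ee_rot','ft_force','grip_width')},manip.tip_extent)
for n in('scene','top'):
    cv2.imwrite(f'pics/{n}0.png',viewer.camera(n)[:,:,::-1]);m=viewer.camera_model(n);print(n,m)
E
```

```text
pics
{'clock': 0.0, 'position': array([0.1987441 , 0.59215799, 0.22273655]), 'ee_rot': array([ 1.61206451e-01,  9.86920461e-01, -6.90863370e-04, -8.23967527e-05]), 'ft_force': array([-0.0280486 , -0.22686542,  0.02388959]), 'grip_width': 1.0027072107690067} 0.014
scene {'fx': 605.9294437395899, 'fy': 605.9294437395899, 'cx': 318.7093161058051, 'cy': 247.2944875874422, 'D': array([-0.15402199,  0.        ,  0.        ,  0.        ,  0.        ]), 'R': array([[ 0.52223005, -0.85250673, -0.02254017],
       [-0.40885816, -0.22708904, -0.88389228],
       [ 0.74840549,  0.47081084, -0.46714705]]), 't': array([-0.28615548,  0.32406817,  0.49192211])}
top {'fx': 580.4783182631105, 'fy': 580.4783182631105, 'cx': 321.94275638458265, 'cy': 231.11527787368433, 'D': array([-0.05497591,  0.        ,  0.        ,  0.        ,  0.        ]), 'R': array([[ 6.74882599e-04, -9.99904983e-01, -1.37684416e-02],
       [-9.96962048e-01,  3.99599750e-04, -7.78878359e-02],
       [ 7.78859371e-02,  1.37791789e-02, -9.96867050e-01]]), 't': array([0.07867668, 0.63883236, 1.13954656])}
```

View pics/top0.png

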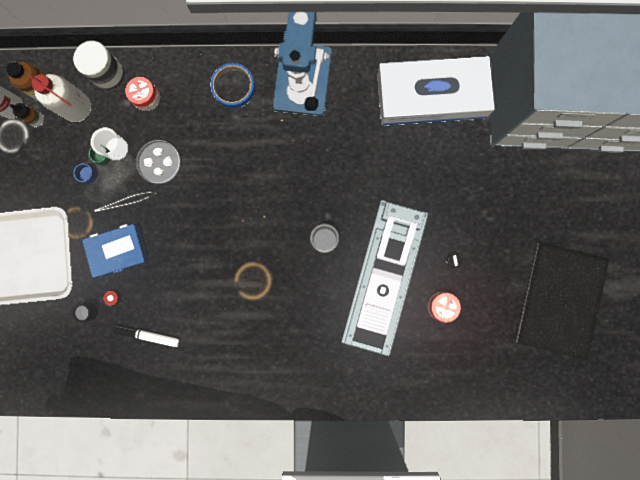

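View pics/scene0.png

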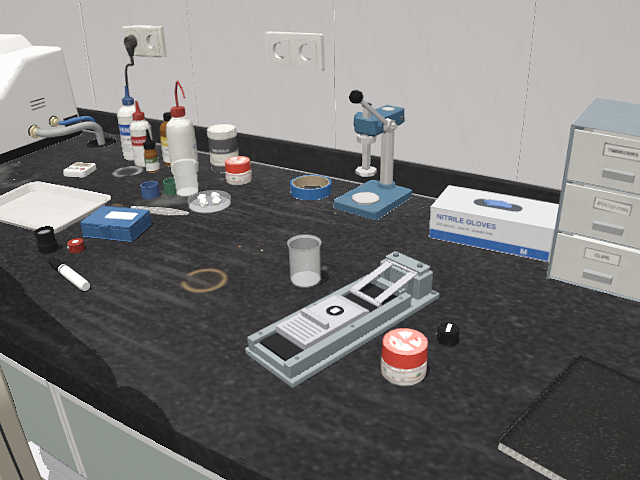

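The top view shows the stage from about (365,350) at the near end to (405,206) at the far end. The carrier is at about (380,305), with the pot and specimen to its right and the beaker to its left. I'll take an enlarged crop and fit it.

```bash
python3 - <<'E'
import cv2
im=cv2.imread('pics/top0.png')[195:362,325:475]
cv2.imwrite('pics/crop1.png',cv2.resize(im,None,fx=3.5,fy=3.5,interpolation=cv2.INTER_CUBIC))
E
```

```text
(no output)
```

View pics/crop1.png

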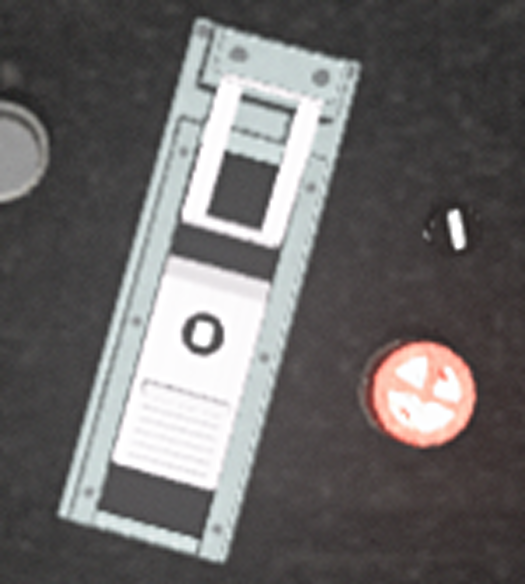

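The crop shows the carrier's near corners at (113,460) and (212,488), and its nose edge at (172,257) to (272,287). The stage's far corners are (197,18) and (360,63), its near corners (60,515) and (222,562).

```bash
cat > h.py <<'E'
import numpy as np, cv2
from workcell import status, viewer, manip
def ray(m,px,z):
    K=np.array([[m['fx'],0,m['cx']],[0,m['fy'],m['cy']],[0,0,1]])
    n=cv2.undistortPoints(np.array(px,float).reshape(-1,1,2),K,np.array(m['D'])).reshape(-1,2)
    d=np.c_[n,np.ones(len(n))]@m['R']; c=-m['R'].T@m['t']
    return c+d*((z-c[2])/d[:,2])[:,None]
E
python3 - <<'E'
from h import *
m=viewer.camera_model('top')
f=lambda p,z: ray(m,(np.array(p)+.5)/3.5-.5+[325,195],z)
rear=f([(113,460),(212,488)],.037); nose=f([(172,257),(272,287)],.033)
print(rear,nose); d=nose.mean(0)-rear.mean(0); print('len',np.linalg.norm(d[:2]),'yaw',np.arctan2(d[1],d[0]))
for z in(0,.01,.031):
    a=f([(60,515),(222,562)],z);b=f([(197,18),(360,63)],z);d=b.mean(0)-a.mean(0)
    print(z,a.mean(0),b.mean(0),np.linalg.norm(d[:2]),np.linalg.norm(a[1]-a[0]),np.arctan2(d[1],d[0]))
r=f([(188,218),(277,245)],.027);print('leaf',r)
print(f([(423,395)],.05),f([(450,228)],.022))
q=status.get_obs();from scipy.spatial.transform import Rotation as R
print(R.from_quat(q['ee_rot']).as_matrix().round(3))
E
```

```text
[[ 0.4508687   0.00977449  0.037     ]
 [ 0.43529649 -0.04565637  0.037     ]] [[ 0.56468565 -0.0242009   0.033     ]
 [ 0.54771333 -0.08069942  0.033     ]]
len 0.11826376313088056 yaw -0.2961069156285285
0 [ 0.40267303 -0.00794399  0.        ] [ 0.69211977 -0.09001793  0.        ] 0.3008580135771658 0.09726876341542386 -0.27630180162137435
0.01 [ 0.40389825 -0.00734865  0.01      ] [ 0.69090613 -0.08873104  0.01      ] 0.29832301425335767 0.09644918661055835 -0.2763018016213743
0.031 [ 0.4064712  -0.00609843  0.031     ] [ 0.68835751 -0.08602858  0.031     ] 0.2929995156733604 0.0947280753203408 -0.2763018016213744
leaf [[ 0.58697682 -0.03390283  0.027     ]
 [ 0.57157852 -0.08451105  0.027     ]]
[[ 0.48774153 -0.16208979  0.05      ]] [[ 0.58132986 -0.18443749  0.022     ]]
[[-0.948  0.318 -0.   ]
 [ 0.318  0.948 -0.001]
 [-0.    -0.001 -1.   ]]
```

play_rows(plan=[0,0,0,-0.04,-0.032,0,0,0,0,0,-0.08,-0.064,0,0,0,0,0,-0.12,-0.096,0,0,0,0,0,-0.16,-0.128,0,0,0,0,-1,-0.2,-0.16,0,0,0,0,-1.5,-0.24,-0.19,0,0,0,0,-2,-0.28,-0.222,0,0,0,0,-2.7,-0.319,-0.254,0,0,0,0,-2.7,-0.344,-0.304,0.01,0,0,0,-2.7,-0.37,-0.353,0.02,0,0,0,-2.7,-0.395,-0.402,0.035,0,0,0,-2.7,-0.42,-0.451,0.05,0,0,0,-2.7,-0.445,-0.501,0.063,0,0,0,-2.7,-0.445,-0.501,0.063,0,0,0,-2.7,-0.445,-0.501,0.063,0,0,0,-2.7,-0.445,-0.501,0.063,0])

```text
clock: 2.1
position: [0.4614, -0.0228, 0.1606]
ee_rot: [0.137, 0.991, 0.0, 0.0]
ft_force: [-0.8, 1.0, -0.2]
grip_width: 0.003
grasp_force: 0.0
```

```bash
python3 - <<'E'
from h import *
o=status.get_obs();print({k:o[k] for k in('clock','position','ee_rot','ft_force','grip_width')},manip.tip_extent)
m=viewer.camera_model('wrist');print(m)
cv2.imwrite('pics/wrist1.png',viewer.camera('wrist')[:,:,::-1])
cv2.imwrite('pics/scene1.png',viewer.camera('scene')[:,:,::-1])
E
```

```text
{'clock': 2.1, 'position': array([ 0.46138274, -0.02276076,  0.16061422]), 'ee_rot': array([1.36878063e-01, 9.90587887e-01, 1.71704116e-04, 6.66757841e-05]), 'ft_force': array([-0.80349427,  1.0430063 , -0.20773952]), 'grip_width': 0.002791983160586486} 0.014
{'fx': 406.10163339058874, 'fy': 406.10163339058874, 'cx': 322.69253447269216, 'cy': 241.94586366326084, 'D': array([-0.08305476,  0.        ,  0.        ,  0.        ,  0.        ]), 'R': array([[ 0.27221112,  0.96223688,  0.001136  ],
       [ 0.92593867, -0.26226341,  0.27176364],
       [ 0.26179893, -0.07292522, -0.96236336]]), 't': array([-0.10295792, -0.4513787 ,  0.19553029])}
```

View pics/wrist1.png

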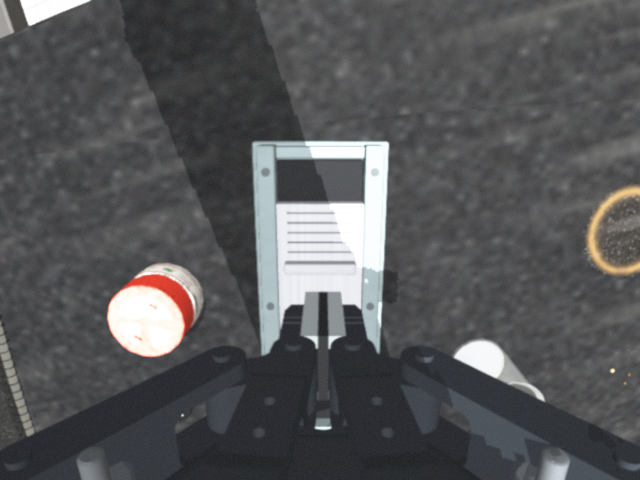

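The wrist view shows the carrier's rear edge at row 203 (columns 277 to 365). The ridge is at rows 262 to 273 (columns 284 to 356), and the stage's near end is at row 142 (columns 252 to 389).

```bash
python3 - <<'E'
from h import *
m=viewer.camera_model('wrist')
rear=ray(m,[(277,203),(365,203)],.037).mean(0); ridge=ray(m,[(284,262),(356,262)],.047).mean(0)
inn=ray(m,[(276,160),(364,160)],.031)
end=ray(m,[(252,142),(389,142)],.031).mean(0)
e=ray(m,[(252,142),(389,142)],.031); v=e[0]-e[1]
print(rear,ridge,end,np.linalg.norm(v),'yaw',np.arctan2(v[1],v[0])+np.pi/2)
# long rail edges: left outer, right outer
a=ray(m,[(365,170),(365,255),(387,150),(384,280)],.031);
for i in(0,2):
    w=a[i+1]-a[i];print(np.arctan2(w[1],w[0]))
u=np.array([np.cos(-.276),np.sin(-.276)]);n=np.array([-u[1],u[0]])
t=status.get_obs()['position'][:2]
for p in(rear,ridge,end):print('ahead/left of tcp',(p[:2]-t)@u,(p[:2]-t)@n)
E
```

```text
[ 0.44241518 -0.01959437  0.037     ] [ 0.47987717 -0.03092686  0.047     ] [ 0.4031744  -0.00881448  0.031     ] 0.09241477972493115 yaw -0.2760953155052297
-0.24869812062541893
-0.2580052218701712
ahead/left of tcp -0.019176661590400764 -0.001931055709266785
ahead/left of tcp 0.019955718018571957 -0.002625904021873211
ahead/left of tcp -0.05986992254669655 -0.0022526168526425076
```

play_rows(plan=[0,0,0,-0.006,-0.002,0.03,0,0,0,0,-0.006,-0.002,0.06,0,0,0,0,-0.006,-0.002,0.085,0,0,0,0,-0.006,-0.002,0.1,0,0,0,0,-0.006,-0.002,0.104,0,0,0,0,-0.006,-0.002,0.104,0,0,0,0,-0.006,-0.002,0.104,0])

```text
clock: 3.08
position: [0.4672, -0.0274, 0.0573]
ee_rot: [0.138, 0.99, 0.0, 0.001]
ft_force: [0.2, 0.6, 0.1]
grip_width: 0.001
grasp_force: 0.0
```

```bash
python3 - <<'E'
from h import *
o=status.get_obs();print(o['position'],o['ft_force'])
cv2.imwrite('pics/scene2.png',cv2.resize(viewer.camera('scene')[230:400,220:460,::-1],None,fx=3,fy=3,interpolation=cv2.INTER_CUBIC))
E
```

```text
[ 0.46716923 -0.02744721  0.05728699] [0.1789458  0.62411969 0.08258861]
```

View pics/scene2.png

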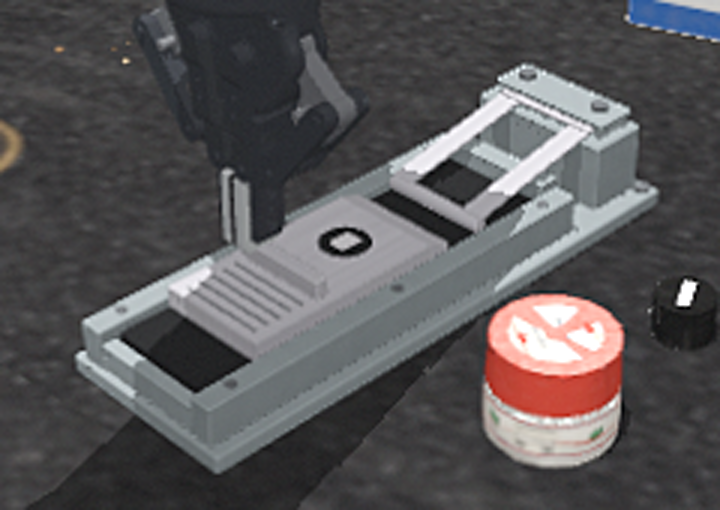

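The tips sit near crop (245,245), next to the ridge's left half. I'll project the expected tip position to check.

```bash
python3 - <<'E'
from h import *
m=viewer.camera_model('scene');K=np.array([[m['fx'],0,m['cx']],[0,m['fy'],m['cy']],[0,0,1]])
def pr(P): 
    p=cv2.projectPoints(np.array(P,float),cv2.Rodrigues(m['R'])[0],m['t'],K,m['D'])[0].reshape(-1,2); return ((p-[220,230])*3).round()
u=np.array([np.cos(-.276),np.sin(-.276),0]);n=np.array([-u[1],u[0],0])
r=np.array([.4795,-.0310,.047])
print('ridge rear top ends',pr([r+.025*n,r-.025*n]))
print('carrier rear top corners',pr([r-.04*u+.03*n-[0,0,.01],r-.04*u-.03*n-[0,0,.01]]))
t=status.get_obs()['position'];
for z in(.014,.0): print('tip z',z,pr([t+a*u+b*n-[0,0,z] for a,b in((0,0),(-.011,0),(.011,0),(0,.0145),(0,-.0145))]))
print((r-t)@u,(r-t)@n)
E
```

```text
ridge rear top ends [[236. 238.]
 [311. 283.]]
carrier rear top corners [[163. 287.]
 [251. 345.]]
tip z 0.014 [[252. 279.]
 [233. 289.]
 [270. 269.]
 [230. 265.]
 [274. 292.]]
tip z 0.0 [[251. 253.]
 [232. 263.]
 [269. 243.]
 [229. 240.]
 [273. 266.]]
0.012894740488631831 -4.519341142949454e-05
```

```bash
python3 - <<'E'
from h import *
m=viewer.camera_model('wrist');K=np.array([[m['fx'],0,m['cx']],[0,m['fy'],m['cy']],[0,0,1]])
u=np.array([np.cos(-.276),np.sin(-.276),0]);t=status.get_obs()['position']
for z in(.014,0,-.01):
    for a in(-.011,0,.011):
        print(z,a,cv2.projectPoints(t+a*u-[0,0,z],cv2.Rodrigues(m['R'])[0],m['t'],K,m['D'])[0].round().ravel())
cv2.imwrite('pics/wrist2.png',viewer.camera('wrist')[100:480,160:480,::-1])
E
```

```text
0.014 -0.011 [325. 268.]
0.014 0 [325. 292.]
0.014 0.011 [325. 314.]
0 -0.011 [325. 280.]
0 0 [325. 305.]
0 0.011 [325. 330.]
-0.01 -0.011 [325. 289.]
-0.01 0 [325. 316.]
-0.01 0.011 [325. 342.]
```

View pics/wrist2.png

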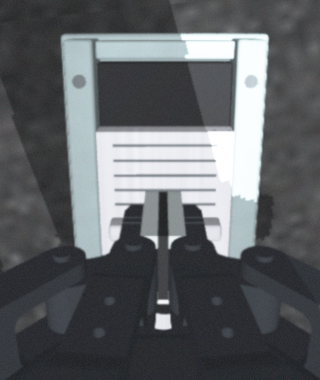

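The camera looks forward from behind the fingers. The tips may stand a bit higher than nominal, so I'll descend in small steps and watch the force.

play_rows(plan=[0,0,0,0,0,0.002,0,0,0,0,0,0,0.004,0,0,0,0,0,0,0.006,0,0,0,0,0,0,0.007,0,0,0,0,0,0,0.007,0])

```text
clock: 3.8
position: [0.4665, -0.0276, 0.0494]
ee_rot: [0.138, 0.99, -0.0, -0.0]
ft_force: [-0.5, 0.4, 0.4]
grip_width: -0.0
grasp_force: 0.0
```

play_rows(plan=[0,0,0,0,0,0.002,0,0,0,0,0,0,0.004,0,0,0,0,0,0,0.004,0,0,0,0,0,0,0.004,0])

```text
clock: 4.3
position: [0.4666, -0.0276, 0.0455]
ee_rot: [0.138, 0.99, 0.0, -0.0]
ft_force: [0.4, 0.5, -0.7]
grip_width: -0.004
grasp_force: 0.0
```

play_rows(plan=[0,0,0,0,0,0.002,0,0,0,0,0,0,0.004,0,0,0,0,0,0,0.005,0,0,0,0,0,0,0.005,0])

```text
clock: 4.8
position: [0.4665, -0.0276, 0.0404]
ee_rot: [0.138, 0.99, 0.0, -0.0]
ft_force: [-0.4, 0.2, 0.4]
grip_width: -0.003
grasp_force: 0.0
```

```bash
python3 - <<'E'
from h import *
o=status.get_obs();print(o['position'],o['ft_force'])
cv2.imwrite('pics/scene3.png',cv2.resize(viewer.camera('scene')[230:400,220:460,::-1],None,fx=3,fy=3,interpolation=cv2.INTER_CUBIC))
E
```

```text
[ 0.46647776 -0.02757415  0.04038485] [-0.41731165  0.17838176  0.3902897 ]
```

View pics/scene3.png

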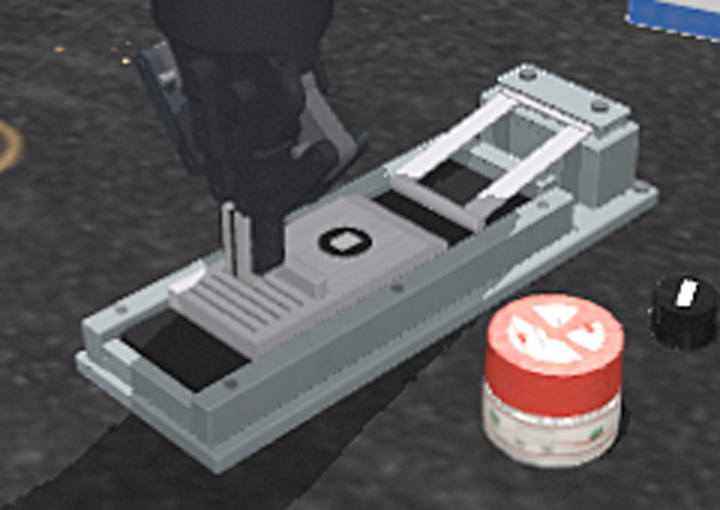

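The tips are just behind the ridge at about (255,275), still slightly above the pad. I'll keep descending.

play_rows(plan=[0,0,0,0,0,0.002,0,0,0,0,0,0,0.004,0,0,0,0,0,0,0.004,0,0,0,0,0,0,0.004,0])

```text
clock: 5.35
position: [0.4666, -0.0276, 0.0365]
ee_rot: [0.138, 0.99, 0.0, -0.0]
ft_force: [0.1, -0.7, -0.2]
grip_width: 0.001
grasp_force: 0.0
```

play_rows(plan=[0,0,0,0,0,0.002,0,0,0,0,0,0,0.004,0,0,0,0,0,0,0.004,0,0,0,0,0,0,0.004,0])

```text
clock: 5.85
position: [0.4665, -0.0276, 0.0325]
ee_rot: [0.138, 0.99, 0.0, -0.0]
ft_force: [0.4, -0.9, 0.3]
grip_width: -0.003
grasp_force: 0.0
```

play_rows(plan=[0,0,0,0,0,0.002,0,0,0,0,0,0,0.003,0,0,0,0,0,0,0.003,0])

```text
clock: 6.22
position: [0.4665, -0.0276, 0.0294]
ee_rot: [0.138, 0.99, 0.0, -0.0]
ft_force: [0.0, -0.2, 0.5]
grip_width: -0.001
grasp_force: 0.0
```

```bash
python3 - <<'E'
from h import *
o=status.get_obs();print(o['position'],o['ft_force'],o['tau'],o['torque'])
a=cv2.resize(viewer.camera('scene')[230:400,230:390,::-1],None,fx=3,fy=3,interpolation=cv2.INTER_CUBIC)
cv2.imwrite('pics/s4.png',a)
E
```

```text
[ 0.46652304 -0.02755661  0.02943679] [ 0.04738135 -0.24143751  0.52879572] [-1.99353002e-03 -3.94137061e+01  4.15798679e+00 -3.02188039e+01
 -4.06496634e-03  6.05253149e-05  1.38884477e-02] [ 0.02384251  0.01674495 -0.01174891]
```

View pics/s4.png

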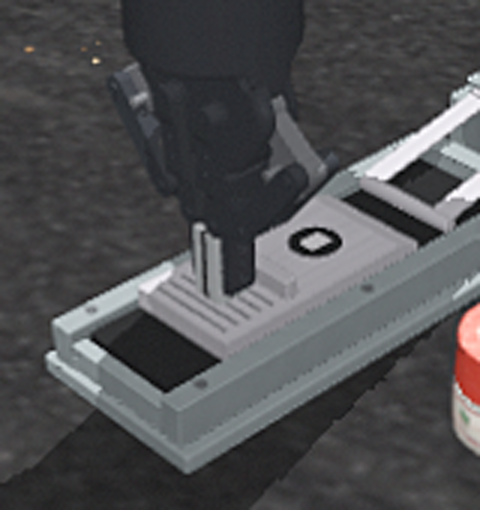

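The tips still appear a few mm above the pad (crop (225,295)), which agrees with the wrist estimate of a shorter tip. I'll keep descending with force checks.

play_rows(plan=[0,0,0,0,0,0.002,0,0,0,0,0,0,0.004,0,0,0,0,0,0,0.004,0])

```text
clock: 6.65
position: [0.4667, -0.0275, 0.0258]
ee_rot: [0.138, 0.99, 0.0, 0.0]
ft_force: [-3.4, -0.1, 9.0]
grip_width: -0.0
grasp_force: 4.2
```

play_rows(plan=[0,0,0,0,0,0.002,0,0,0,0,0,0,0.004,0,0,0,0,0,0,0.006,0,0,0,0,0,0,0.006,0])

```text
clock: 7.15
position: [0.467, -0.0275, 0.0202]
ee_rot: [0.138, 0.99, 0.0, 0.0]
ft_force: [-4.4, 0.0, 13.0]
grip_width: 0.0
grasp_force: 6.4
```

play_rows(plan=[0,0,0,0,0,0.002,0,0,0,0,0,0,0.004,0,0,0,0,0,0,0.005,0,0,0,0,0,0,0.005,0])

```text
clock: 7.65
position: [0.4692, -0.0273, 0.0194]
ee_rot: [0.138, 0.99, 0.002, 0.002]
ft_force: [-23.7, 1.5, 78.2]
grip_width: -0.003
grasp_force: 39.3
```

play_rows(plan=[0,0,0,0,0,-0.002,0,0,0,0,0,0,-0.0035,0,0,0,0,0,0,-0.0035,0])

```text
clock: 8.02
position: [0.469, -0.0273, 0.0201]
ee_rot: [0.138, 0.99, 0.001, 0.002]
ft_force: [-2.8, 0.7, 23.0]
grip_width: 0.005
grasp_force: 11.6
```

play_rows(plan=[0,0,0,-0.001,0,0.001,0,0,0,0,-0.004,0,0.001,0,0,0,0,-0.008,0,0.001,0,0,0,0,-0.012,0,0.001,0,0,0,0,-0.016,0,0.001,0])

```text
clock: 8.65
position: [0.4836, -0.0313, 0.0199]
ee_rot: [0.138, 0.99, 0.001, 0.001]
ft_force: [-14.1, 2.0, 45.6]
grip_width: 0.005
grasp_force: 22.4
```

play_rows(plan=[0,0,0,-0.004,0,-0.0005,0,0,0,0,-0.008,0,-0.0005,0,0,0,0,-0.012,0,-0.0005,0,0,0,0,-0.016,0,-0.0005,0,0,0,0,-0.02,0,-0.0005,0])

```text
clock: 9.28
position: [0.5005, -0.0361, 0.02]
ee_rot: [0.138, 0.99, 0.002, -0.002]
ft_force: [-24.7, 6.7, 51.6]
grip_width: -0.001
grasp_force: 25.7
```

```bash
python3 - <<'E'
from h import *
o=status.get_obs();print(o['position'],o['ft_force'])
cv2.imwrite('pics/s5.png',cv2.resize(viewer.camera('scene')[230:400,230:450,::-1],None,fx=3,fy=3,interpolation=cv2.INTER_CUBIC))
E
```

```text
[ 0.50048131 -0.03610272  0.01997355] [-24.69773402   6.72437828  51.57608888]
```

View pics/s5.png

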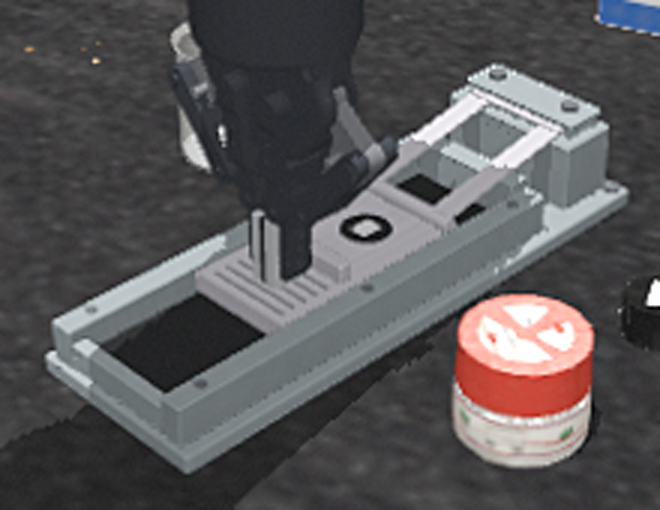

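The bed is down and the carrier moves with the fingers. The nose is entering under the roll, so I'll continue.

play_rows(plan=[0,0,0,-0.004,0,-0.0005,0,0,0,0,-0.008,0,-0.0005,0,0,0,0,-0.012,0,-0.0005,0,0,0,0,-0.015,0,-0.0005,0])

```text
clock: 9.82
position: [0.5157, -0.0405, 0.0201]
ee_rot: [0.138, 0.99, 0.001, -0.001]
ft_force: [-16.0, 5.0, 36.9]
grip_width: -0.003
grasp_force: 18.4
```

play_rows(plan=[0,0,0,-0.004,0,0,0,0,0,0,-0.008,0,0,0,0,0,0,-0.012,0,0,0,0,0,0,-0.014,0,0,0])

```text
clock: 10.32
position: [0.5292, -0.0444, 0.0201]
ee_rot: [0.138, 0.99, 0.001, -0.0]
ft_force: [-15.2, 4.4, 34.1]
grip_width: 0.0
grasp_force: 17.5
```

play_rows(plan=[0,0,0,-0.002,0,0,0,0,0,0,-0.004,0,0,0,0,0,0,-0.006,0,0,0,0,0,0,-0.006,0,0,0])

```text
clock: 10.82
position: [0.5343, -0.0458, 0.0201]
ee_rot: [0.138, 0.99, 0.001, -0.001]
ft_force: [-18.2, 4.6, 37.5]
grip_width: -0.002
grasp_force: 21.6
```

play_rows(plan=[0,0,0,-0.002,0,0,0,0,0,0,-0.003,0,0,0,0,0,0,-0.003,0,0,0])

```text
clock: 11.2
position: [0.5343, -0.0458, 0.02]
ee_rot: [0.138, 0.99, 0.002, -0.004]
ft_force: [-32.4, 7.7, 53.3]
grip_width: -0.001
grasp_force: 31.8
```

Position stayed put while the force rose, at the expected stage x, so the plate is home against the stop. I'll ease off and release straight up.

play_rows(plan=[0,0,0,0.002,0,0,0,0,0,0,0.002,0,-0.003,0,0,0,0,0.003,0,-0.005,0,0,0,0,0.003,0,-0.008,0,0,0,0,0.004,0,-0.011,0,0,0,0,0.005,0,-0.014,0,0,0,0,0.006,0,-0.02,0,0,0,0,0.006,0,-0.03,0,0,0,0,0.006,0,-0.06,0,0,0,0,0.006,0,-0.1,0,0,0,0,0.006,0,-0.14,0,0,0,0,0.006,0,-0.14,0,0,0,0,0.006,0,-0.14,0])

```text
clock: 12.82
position: [0.5317, -0.0461, 0.1579]
ee_rot: [0.138, 0.99, 0.0, -0.0]
ft_force: [-0.3, 1.0, -1.3]
grip_width: -0.001
grasp_force: 0.0
```

```bash
python3 - <<'E'
from h import *
o=status.get_obs();print(o['clock'],o['position'],o['ft_force'])
a=cv2.resize(viewer.camera('scene')[230:400,230:450,::-1],(400,309),interpolation=cv2.INTER_CUBIC)
b=cv2.resize(viewer.camera('top')[195:362,325:475,::-1],(400,445),interpolation=cv2.INTER_CUBIC)
cv2.imwrite('pics/fin.png',np.hstack([np.vstack([a,np.zeros((136,400,3),np.uint8)]),b]))
E
```

```text
12.825 [ 0.53174812 -0.046091    0.15786537] [-0.26013246  1.01475253 -1.2720199 ]
```

View pics/fin.png

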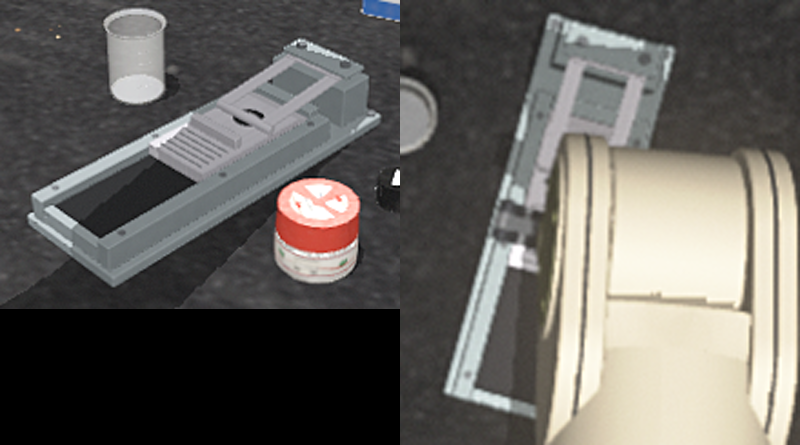

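The plate is under the leaf, with its rear corners at about (150,150) and (197,182) in the left panel. The hand is clear and the pot and beaker are in place. I'll check the rear edge numerically, relative to its start position in the same camera.

```bash
python3 - <<'E'
from h import *
m=viewer.camera_model('scene')
u=np.array([np.cos(-.276),np.sin(-.276)])
s=ray(m,np.array([(170,293),(252,358)])/3+[220,230],.036)[:,:2]@u
f=ray(m,np.array([(150,150),(197,182)])/1.818+[230,230],.036)[:,:2]@u
print(s,f,f-s)
E
```

```text
[0.42991307 0.42475458] [0.48881522 0.48523459] [0.05890214 0.06048   ]
```

```bash
python3 - <<'E'
from h import *
m=viewer.camera_model('wrist');im=cv2.cvtColor(viewer.camera('wrist'),cv2.COLOR_RGB2GRAY).astype(int)
u=np.array([np.cos(-.276),np.sin(-.276)])
O=np.array([.4032,-.0085])@u+.155
for c0,c1 in((285,300),(340,355)):
    p=im[:,c0:c1].mean(1); g=np.diff(p)
    for r in np.argsort(-abs(g[:300]))[:12]:
        print(c0,r,round(g[r]),'stage x@.036 %.4f  @.046 %.4f @.031 %.4f'%tuple(ray(m,[((c0+c1)/2,r+.5)],z)[0,:2]@u-O for z in(.036,.046,.031)))
E
```

```text
285 31 57 stage x@.036 -0.1493  @.046 -0.1471 @.031 -0.1504
285 192 48 stage x@.036 -0.0485  @.046 -0.0500 @.031 -0.0477
285 32 45 stage x@.036 -0.1487  @.046 -0.1465 @.031 -0.1498
285 44 -42 stage x@.036 -0.1416  @.046 -0.1397 @.031 -0.1426
285 191 41 stage x@.036 -0.0492  @.046 -0.0507 @.031 -0.0484
285 190 34 stage x@.036 -0.0499  @.046 -0.0513 @.031 -0.0491
285 43 -34 stage x@.036 -0.1422  @.046 -0.1403 @.031 -0.1432
285 293 -32 stage x@.036 0.0247  @.046 0.0204 @.031 0.0268
285 30 29 stage x@.036 -0.1499  @.046 -0.1477 @.031 -0.1510
285 45 -29 stage x@.036 -0.1410  @.046 -0.1392 @.031 -0.1420
285 250 -26 stage x@.036 -0.0078  @.046 -0.0108 @.031 -0.0062
285 193 25 stage x@.036 -0.0478  @.046 -0.0494 @.031 -0.0470
340 31 91 stage x@.036 -0.1492  @.046 -0.1470 @.031 -0.1503
340 44 -84 stage x@.036 -0.1415  @.046 -0.1397 @.031 -0.1425
340 192 48 stage x@.036 -0.0484  @.046 -0.0500 @.031 -0.0477
340 30 46 stage x@.036 -0.1498  @.046 -0.1476 @.031 -0.1509
340 45 -41 stage x@.036 -0.1410  @.046 -0.1391 @.031 -0.1419
340 191 41 stage x@.036 -0.0491  @.046 -0.0506 @.031 -0.0484
340 200 -40 stage x@.036 -0.0430  @.046 -0.0447 @.031 -0.0421
340 249 -40 stage x@.036 -0.0084  @.046 -0.0114 @.031 -0.0069
340 202 39 stage x@.036 -0.0416  @.046 -0.0434 @.031 -0.0407
340 250 -39 stage x@.036 -0.0077  @.046 -0.0107 @.031 -0.0062
340 43 -38 stage x@.036 -0.1421  @.046 -0.1402 @.031 -0.1431
340 212 36 stage x@.036 -0.0347  @.046 -0.0368 @.031 -0.0337
```

Everything agrees within calibration: the rear edge is at stage x of about -48 mm, and it met a hard stop there. Handing in.

```bash
python3 -c "
from workcell import manip
print(manip.hand_in())"
```

```text
the job is handed in; nothing more can be done
None
```

The carrier was pressed down and slid under the leaf spring until it met the end stop, then released, and the job is handed in at about 13 s; its rear edge measures stage x −48 mm, which is the home position, though the press force briefly reached 78 N (limit 120 N at the wrist) before I eased it.

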